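# Hold the donation box unlatched

## Robot

A 6-joint arm with a two-finger parallel gripper is mounted at the origin on the work surface. World frame = base frame: x ahead of the robot, y to its left, z up, the work surface at z = 0. Lengths are in m, angles in rad, forces in N, time in s.
With the tool pointing down it reaches from about 0.275 to 0.975 m from the base axis. Payload 8.4 kg.
Tool frame: the origin (TCP) lies on the centre line of the jaws, within the pads' length; the fingertips stand 19 mm ahead of it and the grasp point (between the pads) is the TCP; z points along the fingers, y is the line along which they close (so a half turn about z gives the same grasp; the last joint's range is limited). The gripper opens to 92 mm and grips with 3 to 60 N. Pads are 20 mm wide; open, the fingers measure 128 mm over their backs; the gripper's body (75 mm by 189 mm) begins 69 mm behind the grasp point.
Start: joints at [-1.332, 0.353, 1.633, -0, 1.155, -0.002], TCP at [0.149, -0.607, 0.195] pointing down, gripper open.
Joint ranges: [-2.63, 2.63], [-0.92, 2.1], [0.06, 2.66], [-1.3, 4.44], [0, 2.69], [-3.02, 3.02]. Speed limits (rad/s): [2.22, 2.22, 2.79, 3.14, 3.14, 3.14].

## Interface

Orientations are given as a 3x3 rotation matrix whose columns are the frame's x, y, z axes.
In Python, from bench import readout, vision, job gives the robot as it stands.
- The arm moves only by the tool apply_moves, never from a script. Its argument "plan" is a list of rows, each an object of numbers: "tx", "ty", "tz": the shift along the world's x, y, z in m; "wx", "wy", "wz": the turn, a rotation vector about the world's x, y, z in degrees. A call has 1 to 12 rows; each row is the pose to reach, as a shift and turn from the pose commanded when the call began; what a row does not reach only later rows make up. A row lasts 1/8 s, in which the tool goes at most 62.5 mm and 10.7 degrees, less where a joint would pass 70% of its speed; a pose out of reach is approached as far as the arm can. A call with a gripper value outside its range is refused whole. "gripper" is the opening, from -1 (shut) to 1 (fully open), so that 0 is half open, set as the call begins (left out, the last holds). The fingers move at their own pace and stop on an object; the grip force is fixed at half the most. Time passes only in rows, so rows that repeat a pose let the fingers close. It gives the time, the measured TCP pose, the force, the opening and the grip force at its end, in the units of the state.
- readout.observe(): the state, without advancing time (a new reading comes with each control period).
- vision.snapshot(name): name is "side" or "top" or "wrist"; returns (picture, depth): 384x512x3 uint8, red, green, blue; 384x512 float32, m along the optical axis (not along the pixel's ray), 0 where there is no reading.
- vision.get_calibration(name): a dict with "fx", "fy", "cx", "cy" (pixels), "R" (3x3) and "t" (3): a world point X has camera coordinates R X + t; the wrist camera has in their place "tool_from_camera" (4x4, takes a point from camera to tool coordinates, whose origin is the TCP and whose axes are the flange's). Camera axes: x right, y down, z forward; pixel columns grow to the right and rows downward; lengths in m; the calibration is good to about 2 mm. A picture is of the moment at which its call begins: read the wrist's pose just before it. get_calibration takes no time and is no camera call.
- job.finish_job(): hands the job in; it is judged then, once.
The state is a dict: "clock": time; "joint_pos": joint angles; "joint_velocities": joint speeds; "joint_torque": joint torques, N m; "position": TCP position; "tcp_rot": TCP orientation; "force": force on the tool from outside, world axes, zero at the start; "moment": the same for the moment, N m; "finger_gap": finger opening in m; "grip_force": force on a finger pad.
Only numpy, scipy, OpenCV 4.12 (cv2) and the standard library are available. Lean on these libraries where they do the work, as an engineer would, in place of code of your own. Each camera call takes 0.05 s, during which the arm holds its last target. There are 200 camera calls.

## Task

Take the red-headed key out of the wooden key block, put it into the lock on top of the blue steel donation box and ease it fully home, rocking it from side to side where its pins stick, without forcing it. Then turn it a quarter turn clockwise, which draws the latch bolt off the lid, and keep holding it there against its spring: finish with the key still gripped and turned, so that a volunteer can lift the lid. Leave the other keys and the groceries and desk things alone.

Things in the scene. Friction and masses are not known exactly. Their poses are not given: they have to be found in the camera images.
- donation_box: blue steel cash donation box, 200 (x) x 260 (y) x 110 mm high, fixed; origin at the centre of its underside, z up. The front (-x) half of its top is a fixed deck with a dark steel lock case, 64 x 64 mm, 126 mm above the counter; the rear half is the hinged lid with the money slot, nothing on it above 119 mm.
- keyway (a point): centre of the keyway mouth, on the face of the brass lock cylinder (26 mm across, red collar), 127.5 mm above the counter. Axes those of the box, whatever the cylinder's turn. At rest the slot is 11.5 mm long (point's y) and 5 mm wide (x) and goes straight down. The key is fully home when its shoulder meets this face, 32 mm in.
- lock (a joint): turn of the lock cylinder, rad: 0 at rest, growing clockwise seen from above, end stop 1.75. A spring returns it to 0 when let go (0.08 N m at a quarter turn). The key has about 0.15 rad of play in the slot, so turn it that much further. With the key less than about 29 mm in, the cylinder only rocks some 0.3 rad either way.
- pins (a joint): how far the key's tip has pushed the pins down, m: 0 at rest (tip up to 12 mm in), 0.020 with the key fully home. Straight, the key stops at 13 mm in; rocked 0.3 to 0.35 rad clockwise under a push of 4 to 8 N it slips on to 22 mm, where it must be rocked as much anticlockwise to slip home. Straight, a push of 2 to 4 N moves it.
- bolt_tip (a point): tip of the steel latch bolt, 18 mm wide, that sticks out of the lock case and lies 11 mm over the lid's front edge; a quarter turn of the lock draws it back 16 mm, towards the box's front (its -x), clear of the lid.
- key_block: dark wooden key block 70 (x) x 190 (y) x 40 mm high, fixed; origin at the centre of its underside. Three slots 58 mm apart along its y hold three keys, blade down, their shoulders resting on its top, their widths along the block's y. Which key is in which slot varies.
- key_red: key standing blade down, flat red plastic head. Origin: shoulder (head's underside, centre); z up the key, y width, x thickness. Head 9 mm thick (x), 22 mm wide (y) up to 12 mm above the shoulder, 30 mm wide from 12 to 42. Brass blade 3.5 x 10 mm (x, y), 32 mm long, last 3 mm tapered to 1.8 x 8; a half turn about z is the same. 30 g. The key of the donation box.
- key_yellow: key standing blade down, flat yellow plastic head. Origin: shoulder (head's underside, centre); z up the key, y width, x thickness. Head 9 mm thick (x), 22 mm wide (y) up to 12 mm above the shoulder, 30 mm wide from 12 to 42. Brass blade 3.5 x 10 mm (x, y), 32 mm long, last 3 mm tapered to 1.8 x 8; a half turn about z is the same. 30 g. Not wanted: stays in the block.
- key_blue: key standing blade down, flat blue plastic head. Origin: shoulder (head's underside, centre); z up the key, y width, x thickness. Head 9 mm thick (x), 22 mm wide (y) up to 12 mm above the shoulder, 30 mm wide from 12 to 42. Brass blade 3.5 x 10 mm (x, y), 32 mm long, last 3 mm tapered to 1.8 x 8; a half turn about z is the same. 30 g. Not wanted: stays in the block.
- soup_can: loose red food can, 66 mm across, 101 mm high; origin at the centre of its underside. Not to be moved.
- tuna_can: loose low green can, 84 mm across, 36 mm high; origin at the centre of its underside. Not to be moved.
- nut_jar: loose jar with a blue cap, 72 mm across, 110 mm high; origin at the centre of its underside. Not to be moved.
- tape_dispenser: loose black desk tape dispenser, 140 x 58 mm, 85 mm high; origin at the centre of its underside. Not to be moved.
- paper_cup: loose white cup, 80 mm across, 100 mm high; origin at the centre of its underside. Not to be moved.
Not all that is in view belongs to the job. There is more than one size of the key_red; the one meant has the size given above.

How it is judged:
On the way, in this order (a step that is already met when the one before it is completed fails the run):
1. the red key is fully home in the lock, not yet turned (z of key_red in the frame of keyway below 0.0035 m and horizontal distance between key_red and keyway below 0.004 m and angle between key_red's own z axis and vertical below 0.12 rad and value of joint lock below 0.6 rad), for 0.1 s.
2. the key is turned a quarter clockwise and held there for a second (z of key_red in the frame of keyway below 0.0035 m and horizontal distance between key_red and keyway below 0.004 m and angle between key_red's own z axis and vertical below 0.12 rad and value of joint lock above 1.15 rad and contact force between the fingers and key_red above 2 N), for 1 s.
At the end, for the whole second after the job is handed in: Through the last second the gripper grips the red key (over 2 N), which is fully home (shoulder within 3.5 mm of the face, 4 mm of its centre, upright within 7 degrees), the lock is turned clockwise at least 1.15 rad and the bolt drawn clear of the lid (11 mm) (all of step 2 and x of bolt_tip in the frame of keyway below 0.046 m); the arm keeps its last pose, push and grip.
It fails at once if another key is pulled out or knocked about (distance of any of key_yellow, key_blue from where it was at the start of the episode above 0.01 m).
It fails at once if groceries or desk things are pushed away (more than 25 mm) (distance of any of soup_can, tuna_can, nut_jar, tape_dispenser, paper_cup from where it was at the start of the episode above 0.025 m).
It fails at once if the key is forced (more than 80 N on the lock or box) (contact force between key_red and donation_box above 80 N).
It also fails if it takes over 56 s, if anything falls off the work surface, if the arm or the gripper's body presses on something with over 40 N, if the wrist force passes 120 N, or if a joint passes its speed limit or range.

## Working session

There is one attempt and no reset: what is moved stays moved. The work goes in short steps, Python scripts to look and compute and a tool call to move; the robot and the scene stay as the last step left them, time stands still between calls to the robot, and variables do not carry over. Pictures are saved under pics/ and viewed, at most 10 in all, crops included, and the job is handed in when it is done.

Besides the shell and the picture viewer there is one more tool, called after "Call:" as name(argument=value, ...) on one line, values as JSON. apply_moves: Moves the arm, as the interface text tells. Its arguments: {"type":"object","properties":{"plan":{"type":"array"},"gripper":{"type":"number"}},"required":["plan"]}

```bash
mkdir -p pics; ls
cat > h.py <<'E'
import numpy as np, cv2
from bench import readout, vision, job
def snap(n):
    s=readout.observe(); im,d=vision.snapshot(n); return s,np.array(im),np.array(d),vision.get_calibration(n)
def cam(c,s):
    """world_from_camera R,t"""
    if 'R' in c: R=np.array(c['R']); return R.T,-R.T@np.array(c['t'])
    T=np.array(c['tool_from_camera']); R=np.array(s['tcp_rot']); return R@T[:3,:3],R@T[:3,3]+np.array(s['position'])
def ray(c,s,u,v,z):
    R,t=cam(c,s); d=R@np.array([(u-c['cx'])/c['fx'],(v-c['cy'])/c['fy'],1]); return t+d*(z-t[2])/d[2]
def cloud(c,s,d):
    R,t=cam(c,s); v,u=np.indices(d.shape); P=np.stack([(u-c['cx'])/c['fx']*d,(v-c['cy'])/c['fy']*d,d],-1); return P@R.T+t
def save(n,im): cv2.imwrite('pics/'+n,im[...,::-1])
E
python3 - <<'E'
from h import *
for n in ['top','side','wrist']:
    s,im,d,c=snap(n); np.savez(n+'.npz',im=im,d=d); save(n+'0.png',im)
    R,t=cam(c,s); print(n,c['fx'],t.round(3),R.round(2).tolist())
print({k:np.round(v,3).tolist() for k,v in s.items()})
E
```

```text
pics
top 360.3387562477194 [ 0.439 -0.012  1.262] [[-0.03, -1.0, 0.09], [-1.0, 0.03, -0.0], [0.0, -0.09, -1.0]]
side 369.39679650661947 [0.06  0.475 0.824] [[-0.69, -0.53, 0.49], [-0.73, 0.5, -0.47], [0.0, -0.68, -0.73]]
wrist 266.9617310634958 [ 0.216 -0.591  0.384] [[0.24, -0.94, -0.24], [-0.97, -0.23, -0.06], [-0.0, 0.25, -0.97]]
{'clock': 0.1, 'joint_pos': [-1.332, 0.354, 1.634, -0.0, 1.155, -0.002], 'joint_velocities': [-0.0, -0.002, -0.002, 0.0, -0.001, 0.001], 'joint_torque': [-0.001, -59.491, -33.493, 0.07, 0.018, -0.0], 'position': [0.149, -0.607, 0.195], 'tcp_rot': [[0.971, 0.238, -0.0], [0.238, -0.971, 0.001], [-0.0, -0.001, -1.0]], 'force': [-0.107, 0.077, -0.108], 'moment': [0.028, -0.016, 0.062], 'grip_force': 0.0, 'finger_gap': 0.092}
```

View pics/top0.png

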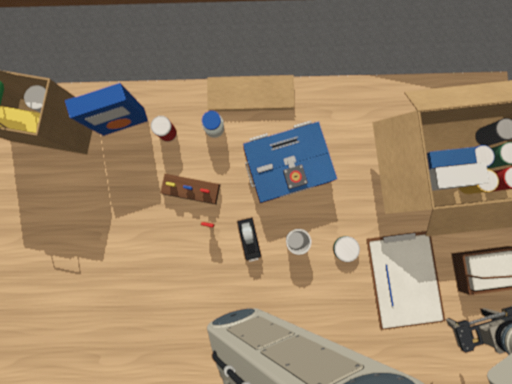

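View pics/side0.png

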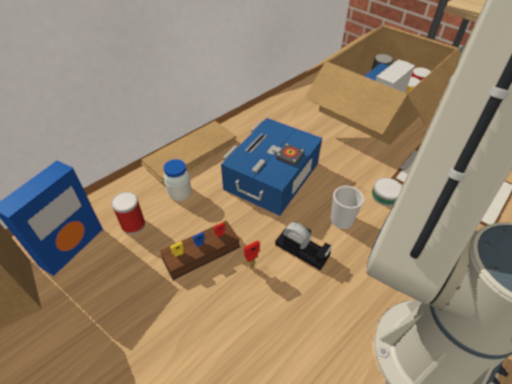

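The top view (512x384) shows the wooden block at about (190,188), with yellow (170,184), blue (188,188) and red (206,192) keys. A second red key stands or lies outside the block at (207,224), and the lock is at (295,177). In the side view the block's red key is at (220,230) and the loose one at (251,250). The block's key fits the task because it stands in a slot; I'll check its size and confirm in a crop.

Run:
```python
from h import *
s=readout.observe()
for n in ['top','side']:
    f=np.load(n+'.npz'); im,d=f['im'],f['d']; c=vision.get_calibration(n); P=cloud(c,s,d)
    hsv=cv2.cvtColor(im,cv2.COLOR_RGB2HSV); H,S,V=[hsv[...,i].astype(int) for i in range(3)]
    M={'red':((H<8)|(H>172))&(S>150)&(V>90),'yel':(H>20)&(H<33)&(S>150)&(V>120),'blue':(H>98)&(H<125)&(S>130)}
    for k,m in M.items():
        N,L,st,ce=cv2.connectedComponentsWithStats(m.astype(np.uint8))
        for i in range(1,N):
            if st[i,4]<8: continue
            p=P[(L==i)&(d>0)]; 
            if len(p)==0 or np.median(p[:,0])>0.95 : continue
            pts=np.argwhere(L==i)[:,::-1].astype(np.float32); r=cv2.minAreaRect(pts)
            print(n,k,st[i].tolist(),np.median(p,0).round(3),'zmax',p[:,2].max().round(3),'rect',np.round(r[0],1),np.round(r[1],1),round(r[2]))
    z=P[...,2]
    # block top, box top
    if n=='top':
        for nm,m in {'block':(np.abs(z-.04)<.008)&(V<130)&(P[...,1]>.05)&(P[...,1]<.45),'boxtop':(np.abs(z-.113)<.01)&(H>98)&(H<125)}.items():
            m=cv2.morphologyEx(m.astype(np.uint8),cv2.MORPH_OPEN,np.ones((3,3)))
            N,L,st,ce=cv2.connectedComponentsWithStats(m)
            for i in range(1,N):
                if st[i,4]<250: continue
                r=cv2.minAreaRect(P[L==i][:,:2].astype(np.float32)); print(nm,st[i],np.round(r,3) if 0 else r)
a=np.load('side.npz')['im'][200:290,140:280]; b=np.load('top.npz')['im'][160:250,150:290]
save('crop0.png',cv2.resize(np.hstack([a,b]),None,fx=2.8,fy=2.8,interpolation=cv2.INTER_CUBIC))
```

```text
top red [497, 168, 15, 21, 80] [ 0.561 -0.825  0.106] zmax 0.117 rect [503.7 178.7] [20.5 11.8] 81
top red [290, 171, 11, 11, 33] [ 0.572 -0.151  0.127] zmax 0.13 rect [295. 176.] [10. 10.] 90
top red [200, 188, 10, 6, 39] [0.539 0.144 0.078] zmax 0.083 rect [204.4 190.4] [9.7 3.9] 14
top red [201, 222, 13, 6, 46] [0.428 0.132 0.102] zmax 0.108 rect [207.1 224. ] [12.4  3.9] 14
top yel [0, 106, 29, 26, 280] [0.741 0.687 0.229] zmax 0.234 rect [ 14.1 118. ] [32.1 20.4] 11
top yel [26, 111, 13, 16, 57] [0.76  0.614 0.229] zmax 0.232 rect [ 34.7 116. ] [18.   8.9] 56
top yel [165, 183, 10, 4, 15] [0.559 0.253 0.079] zmax 0.084 rect [169.5 184.5] [3. 9.] 90
top blue [65, 84, 82, 51, 1862] [0.793 0.422 0.232] zmax 0.24 rect [105.5 110.7] [43.9 72.8] 73
top blue [203, 111, 17, 18, 247] [0.765 0.113 0.11 ] zmax 0.116 rect [211.  119.5] [17. 16.] 90
top blue [244, 123, 92, 79, 3696] [ 0.628 -0.13   0.109] zmax 0.117 rect [289.3 161.6] [60.  79.1] 73
top blue [428, 148, 48, 20, 669] [ 0.61  -0.626  0.175] zmax 0.181 rect [451.6 157.4] [15.1 46.6] 84
top blue [184, 186, 8, 3, 15] [0.551 0.2   
[... 933 characters left out ...]
5.2 18.6] 66
side yel [407, 87, 4, 5, 11] [ 0.531 -0.734  0.109] zmax 0.115 rect [408.   88.5] [2.1 4.9] 45
side yel [170, 241, 14, 16, 142] [0.56  0.258 0.065] zmax 0.085 rect [177.5 248.7] [12.4 13.4] 68
side blue [366, 64, 21, 15, 131] [ 0.623 -0.642  0.175] zmax 0.178 rect [376.6  70.7] [ 7.6 21.6] 49
side blue [222, 119, 99, 95, 4509] [ 0.596 -0.07   0.109] zmax 0.115 rect [269.8 162.3] [84.4 86.4] 25
side blue [0, 161, 102, 114, 4642] [0.777 0.459 0.202] zmax 0.239 rect [ 54.2 215.7] [89.5 86.2] 51
side blue [164, 160, 21, 17, 281] [0.76  0.119 0.11 ] zmax 0.114 rect [174. 168.] [16. 20.] 90
side blue [194, 233, 10, 13, 95] [0.547 0.203 0.071] zmax 0.084 rect [198.5 239. ] [12.  9.] 90
```

View pics/crop0.png

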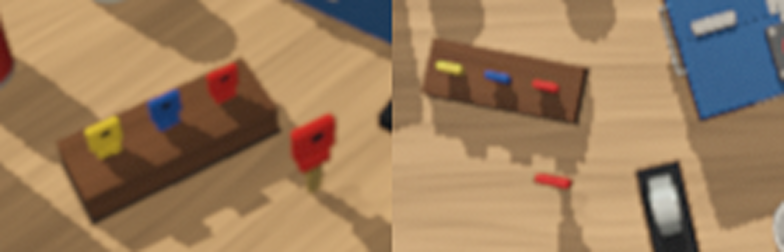

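The crop shows the block's rightmost key is red with its head top at 83 mm, matching 40+42 mm. The loose red key (side (251,250)) is larger, with its top at 108 mm, so it is the decoy. I'll take the block's key, at about (0.537, 0.143), block yaw −12.6°.

Call:
apply_moves(plan=[{"tx": 0.027,"ty": 0.052,"tz": 0.015,"wz": 6},{"tx": 0.055,"ty": 0.106,"tz": 0.03,"wz": 12},{"tx": 0.083,"ty": 0.16,"tz": 0.03,"wz": 18},{"tx": 0.111,"ty": 0.214,"tz": 0.03,"wz": 24},{"tx": 0.139,"ty": 0.268,"tz": 0.03,"wz": 30},{"tx": 0.167,"ty": 0.322,"tz": 0.03,"wz": 36},{"tx": 0.195,"ty": 0.376,"tz": 0.03,"wz": 42},{"tx": 0.223,"ty": 0.43,"tz": 0.03,"wz": 48},{"tx": 0.251,"ty": 0.484,"tz": 0.03,"wz": 54},{"tx": 0.279,"ty": 0.538,"tz": 0.03,"wz": 58},{"tx": 0.307,"ty": 0.592,"tz": 0.03,"wz": 61},{"tx": 0.335,"ty": 0.646,"tz": 0.03,"wz": 63.6}], gripper=-0.2)

```text
schema error: expected keys tx, ty, tz, wx, wy, wz
```

Call:
apply_moves(plan=[{"tx": 0.027,"ty": 0.052,"tz": -0.01},{"tx": 0.053,"ty": 0.104,"tz": -0.02},{"tx": 0.053,"ty": 0.104,"tz": -0.02},{"tx": 0.053,"ty": 0.104,"tz": -0.02}])

```text
schema error: expected keys tx, ty, tz, wx, wy, wz
```

Run:
```python
from h import *
s,im,d,c=snap('wrist'); np.savez('w1.npz',im=im,d=d); save('w1.png',im); P=cloud(c,s,d)
print(s['clock'],np.round(s['position'],4),np.round(s['tcp_rot'],3).tolist(),s['finger_gap'],np.round(s['joint_pos'],2))
hsv=cv2.cvtColor(im,cv2.COLOR_RGB2HSV); H,S,V=[hsv[...,i].astype(int) for i in range(3)]
for k,m in {'red':((H<8)|(H>172))&(S>150)&(V>90),'yel':(H>20)&(H<33)&(S>150)&(V>120),'blue':(H>98)&(H<125)&(S>130)}.items():
    N,L,st,ce=cv2.connectedComponentsWithStats(m.astype(np.uint8))
    for i in range(1,N):
        if st[i,4]<60: continue
        t=(L==i)&(np.abs(P[...,2]-.082)<.004)
        print(k,st[i].tolist(),np.median(P[L==i],0).round(4),t.sum())
        if t.sum()>20:
            r=cv2.minAreaRect(P[t][:,:2].astype(np.float32)); print('   top',np.round(r[0],4),np.round(r[1],4),round(r[2],1))
```

```text
0.15 [ 0.149  -0.6066  0.1946] [[0.971, 0.238, -0.0], [0.238, -0.971, 0.001], [0.0, -0.001, -1.0]] 0.09183529525231164 [-1.33  0.35  1.63  0.    1.16 -0.  ]
yel [63, 263, 21, 52, 261] [ 0.1638 -0.553   0.3222] 0
yel [433, 267, 10, 18, 78] [ 0.1899 -0.6484  0.3195] 0
yel [343, 329, 169, 10, 822] [ 0.1793 -0.6536  0.3277] 0
yel [236, 336, 104, 3, 184] [ 0.1686 -0.6097  0.3286] 0
blue [168, 57, 4, 44, 61] [ 0.2509 -0.4684  0.0126] 0
```

View pics/w1.png

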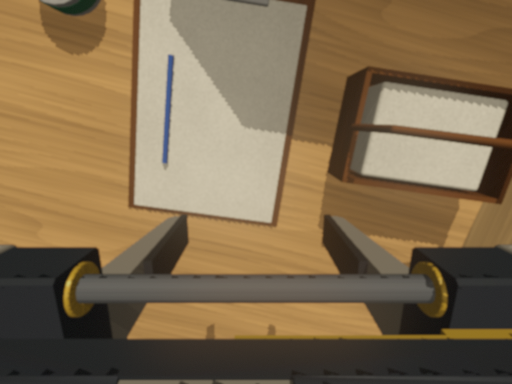

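The moves were refused because every row needs all six keys. The picture shows the view at the start pose: fingertips at (180,230) and (330,230), clipboard behind. I'll send them again.

Call:
apply_moves(plan=[{"tx": 0.027,"ty": 0.052,"tz": 0.015,"wx": 0,"wy": 0,"wz": 6},{"tx": 0.055,"ty": 0.106,"tz": 0.03,"wx": 0,"wy": 0,"wz": 12},{"tx": 0.083,"ty": 0.16,"tz": 0.03,"wx": 0,"wy": 0,"wz": 18},{"tx": 0.111,"ty": 0.214,"tz": 0.03,"wx": 0,"wy": 0,"wz": 24},{"tx": 0.139,"ty": 0.268,"tz": 0.03,"wx": 0,"wy": 0,"wz": 30},{"tx": 0.167,"ty": 0.322,"tz": 0.03,"wx": 0,"wy": 0,"wz": 36},{"tx": 0.195,"ty": 0.376,"tz": 0.03,"wx": 0,"wy": 0,"wz": 42},{"tx": 0.223,"ty": 0.43,"tz": 0.03,"wx": 0,"wy": 0,"wz": 48},{"tx": 0.251,"ty": 0.484,"tz": 0.03,"wx": 0,"wy": 0,"wz": 54},{"tx": 0.279,"ty": 0.538,"tz": 0.03,"wx": 0,"wy": 0,"wz": 58},{"tx": 0.307,"ty": 0.592,"tz": 0.03,"wx": 0,"wy": 0,"wz": 61},{"tx": 0.335,"ty": 0.646,"tz": 0.03,"wx": 0,"wy": 0,"wz": 63.6}], gripper=-0.2)

```text
clock: 1.7
position: [0.4847, 0.0411, 0.2253]
tcp_rot: [[0.216, 0.976, 0.001], [0.976, -0.216, -0.0], [-0.0, 0.001, -1.0]]
force: [1.6, 0.1, 0.5]
finger_gap: 0.0366
grip_force: 0.0
```

Call:
apply_moves(plan=[{"tx": 0.027,"ty": 0.052,"tz": -0.01,"wx": 0,"wy": 0,"wz": 0},{"tx": 0.053,"ty": 0.104,"tz": -0.02,"wx": 0,"wy": 0,"wz": 0},{"tx": 0.053,"ty": 0.104,"tz": -0.02,"wx": 0,"wy": 0,"wz": 0},{"tx": 0.053,"ty": 0.104,"tz": -0.02,"wx": 0,"wy": 0,"wz": 0}])

```text
clock: 2.2
position: [0.5365, 0.1428, 0.2048]
tcp_rot: [[0.217, 0.976, -0.001], [0.976, -0.217, -0.001], [-0.001, -0.001, -1.0]]
force: [0.1, -0.7, -0.5]
finger_gap: 0.0369
grip_force: 0.0
```

```bash
cat > keys.py <<'E'
from h import *
import sys
s,im,d,c=snap('wrist'); np.savez(sys.argv[1]+'.npz',im=im,d=d); save(sys.argv[1]+'.png',im); P=cloud(c,s,d)
print(s['clock'],np.round(s['position'],4),np.round(s['tcp_rot'],3).tolist(),s['finger_gap'],np.round(s['joint_pos'],2))
hsv=cv2.cvtColor(im,cv2.COLOR_RGB2HSV); H,S,V=[hsv[...,i].astype(int) for i in range(3)]
for k,m in {'red':((H<8)|(H>172))&(S>150)&(V>90),'yel':(H>20)&(H<33)&(S>150)&(V>120),'blue':(H>98)&(H<125)&(S>130)}.items():
    N,L,st,ce=cv2.connectedComponentsWithStats(m.astype(np.uint8))
    for i in range(1,N):
        if st[i,4]<60: continue
        t=(L==i)&(np.abs(P[...,2]-.082)<.004)
        print(k,st[i].tolist(),np.median(P[L==i],0).round(4),t.sum())
        if t.sum()>20:
            r=cv2.minAreaRect(P[t][:,:2].astype(np.float32)); print('   top',np.round(r[0],4),np.round(r[1],4),round(r[2],1))
E
python3 keys.py w2
```

```text
2.2 [0.5365 0.1428 0.2048] [[0.217, 0.976, -0.001], [0.976, -0.217, -0.001], [-0.001, -0.001, -1.0]] 0.036938996798059176 [ 0.26  0.24  1.77 -0.    1.13  0.48]
red [377, 0, 38, 54, 536] [0.725  0.2755 0.0576] 22
   top [0.7265 0.276 ] [0.0065 0.0373] 13.3
red [253, 167, 8, 26, 187] [0.5398 0.1466 0.0808] 164
   top [0.5394 0.1446] [0.028  0.0085] 77.4
red [225, 214, 22, 29, 418] [0.4911 0.0688 0.0123] 0
yel [252, 63, 10, 31, 288] [0.5642 0.2579 0.0804] 223
   top [0.5643 0.2572] [0.0296 0.0078] 77.5
yel [180, 206, 29, 17, 255] [0.4325 0.1    0.0083] 0
yel [169, 263, 17, 54, 457] [0.5218 0.1722 0.3312] 0
yel [336, 279, 5, 36, 89] [0.5641 0.1622 0.3327] 0
blue [254, 120, 6, 24, 121] [0.5521 0.201  0.0815] 121
   top [0.5518 0.2008] [0.0257 0.0058] 77.5
blue [440, 139, 59, 56, 2570] [0.7658 0.1171 0.1096] 0
blue [256, 307, 56, 28, 921] [ 0.5423 -0.038   0.1095] 0
```

View pics/w2.png

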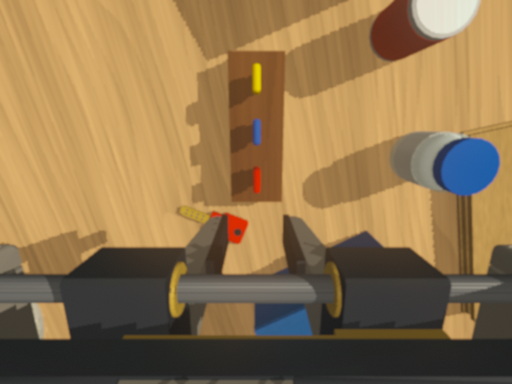

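The wrist view shows the block with yellow (257,77), blue (257,132) and red (257,180) in line. A loose red key lies at (230,225), outside the block and not wanted. The red head top measures 28×8.5 mm at (0.539, 0.1445), 115 mm from yellow (should be 116), yaw −12.6°. Descending to grasp.

Call:
apply_moves(plan=[{"tx": 0.003,"ty": 0.002,"tz": -0.04,"wx": 0,"wy": 0,"wz": 0},{"tx": 0.003,"ty": 0.002,"tz": -0.09,"wx": 0,"wy": 0,"wz": 0},{"tx": 0.003,"ty": 0.002,"tz": -0.12,"wx": 0,"wy": 0,"wz": 0},{"tx": 0.003,"ty": 0.002,"tz": -0.137,"wx": 0,"wy": 0,"wz": 0},{"tx": 0.003,"ty": 0.002,"tz": -0.137,"wx": 0,"wy": 0,"wz": 0},{"tx": 0.003,"ty": 0.002,"tz": -0.137,"wx": 0,"wy": 0,"wz": 0}])

```text
clock: 3.0
position: [0.541, 0.145, 0.0696]
tcp_rot: [[0.219, 0.976, 0.002], [0.976, -0.219, 0.0], [0.001, 0.002, -1.0]]
force: [-0.4, 0.4, -0.3]
finger_gap: 0.0366
grip_force: 0.0
```

Call:
apply_moves(plan=[{"tx": 0,"ty": 0,"tz": 0,"wx": 0,"wy": 0,"wz": 0},{"tx": 0,"ty": 0,"tz": 0,"wx": 0,"wy": 0,"wz": 0},{"tx": 0,"ty": 0,"tz": 0,"wx": 0,"wy": 0,"wz": 0},{"tx": 0,"ty": 0,"tz": 0,"wx": 0,"wy": 0,"wz": 0},{"tx": 0,"ty": 0,"tz": 0,"wx": 0,"wy": 0,"wz": 0},{"tx": 0,"ty": 0,"tz": 0,"wx": 0,"wy": 0,"wz": 0}], gripper=-1)

```text
clock: 3.75
position: [0.54, 0.145, 0.0682]
tcp_rot: [[0.218, 0.976, -0.0], [0.976, -0.218, -0.0], [-0.0, -0.0, -1.0]]
force: [0.8, 0.1, 0.4]
finger_gap: 0.0003
grip_force: 0.0
```

The fingers closed on nothing (gap 0.3 mm), so I'm taking a look.

Run:
```python
from h import *
for n in ['side','top','wrist']:
    s,im,d,c=snap(n); np.savez(n+'1.npz',im=im,d=d)
    if n=='side': a=cv2.resize(im[190:290,150:290],None,fx=2.8,fy=2.8)
    if n=='top': b=cv2.resize(im[150:250,150:290],None,fx=2.8,fy=2.8)
    if n=='wrist': w=cv2.resize(im,(373,280))
    P=cloud(c,s,d)
    hsv=cv2.cvtColor(im,cv2.COLOR_RGB2HSV); H,S,V=[hsv[...,i].astype(int) for i in range(3)]
    N,L,st,ce=cv2.connectedComponentsWithStats((((H<8)|(H>172))&(S>150)&(V>90)).astype(np.uint8))
    for i in range(1,N):
        if st[i,4]>8: print(n,st[i].tolist(),np.median(P[L==i],0).round(4),P[L==i][:,2].max().round(4))
save('c1.png',np.vstack([np.hstack([a,b]),np.hstack([w,np.zeros((280,784-373,3),np.uint8)])]))
print(np.round(s['position'],4))
```

```text
side [284, 149, 8, 8, 15] [ 0.575  -0.139   0.1274] 0.1287
side [293, 149, 4, 7, 10] [ 0.559  -0.1634  0.1273] 0.1296
side [115, 205, 29, 27, 464] [0.7248 0.2919 0.0555] 0.8236
side [213, 226, 12, 11, 85] [0.5346 0.1505 0.0583] 0.1777
side [249, 231, 17, 20, 253] [0.4735 0.0716 0.0122] 0.8236
top [497, 168, 15, 21, 74] [ 0.5626 -0.8258  0.1034] 0.1195
top [290, 171, 11, 11, 36] [ 0.5699 -0.1514  0.1262] 0.1308
top [221, 201, 17, 18, 176] [0.4763 0.0681 0.0119] 0.0191
wrist [440, 0, 55, 26, 908] [0.7331 0.2582 0.02  ] 0.2573
wrist [247, 197, 13, 20, 226] [0.5421 0.1569 0.0791] 0.0915
[0.54   0.145  0.0681]
```

View pics/c1.png

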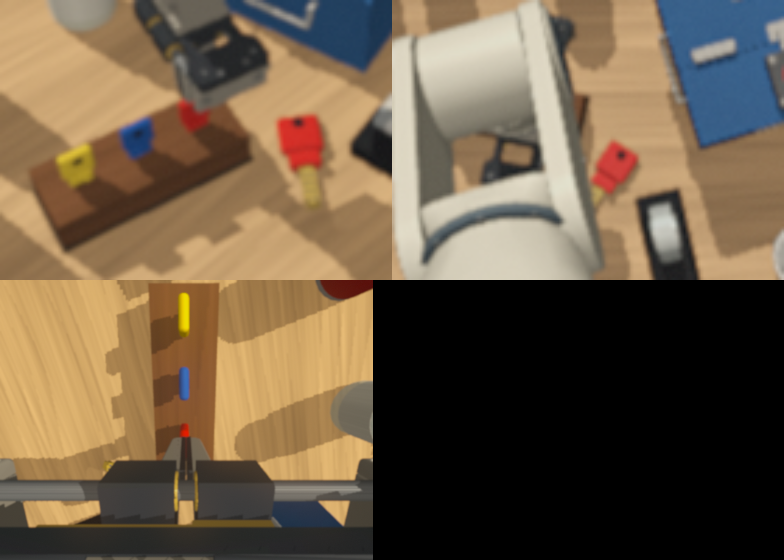

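The close view shows the red key still in the block, its head just ahead of the closed fingertips at wrist (253,207), i.e. towards blue. I'll check from depth where the fingertips really are relative to the key.

Run:
```python
from h import *
s=readout.observe(); c=vision.get_calibration('wrist'); R=np.array(s['tcp_rot'])
d=np.load('wrist1.npz')['d']; im=np.load('wrist1.npz')['im']
P=cloud(c,s,d); T=(P-np.array(s['position']))@R
for u in (244,250,254,258,264):
    print(u)
    for v in range(192,262,6): print('  ',v,im[v,u],P[v,u].round(3),T[v,u].round(3))
print(np.round(c['tool_from_camera'],3).tolist())
d=np.load('w2.npz')['d']; s2=dict(s); s2['position']=[.5365,.1428,.2048]
T=(cloud(c,s2,d)-np.array(s2['position']))@R
m=(T[...,2]>-.06)&(T[...,2]<.03)&(np.abs(T[...,1])<.04)&(d>0)
for z in np.arange(-.06,.03,.01):
    q=T[m&(np.abs(T[...,2]-z)<.005)]
    if len(q): print('z',z.round(3),len(q),q.min(0).round(3),q.max(0).round(3))
```

```text
244
   192 [130  83  44] [0.535 0.16  0.04 ] [ 0.013 -0.008  0.028]
   198 [114  72  39] [0.533 0.155 0.04 ] [ 0.008 -0.008  0.028]
   204 [96 60 35] [0.532 0.149 0.039] [ 0.002 -0.009  0.029]
   210 [96 61 35] [0.531 0.144 0.039] [-0.003 -0.009  0.029]
   216 [107  89  71] [0.536 0.155 0.089] [ 0.009 -0.006 -0.021]
   222 [113 100  83] [0.536 0.155 0.101] [ 0.009 -0.006 -0.033]
   228 [113 101  83] [0.537 0.156 0.111] [ 0.009 -0.006 -0.043]
   234 [112 100  84] [0.537 0.156 0.121] [ 0.01  -0.005 -0.053]
   240 [109  98  81] [0.537 0.156 0.129] [ 0.01  -0.005 -0.061]
   246 [111 101  84] [0.538 0.156 0.137] [ 0.01  -0.005 -0.068]
   252 [111 100  83] [0.538 0.157 0.144] [ 0.011 -0.004 -0.076]
   258 [104  94  78] [0.538 0.156 0.15 ] [ 0.011 -0.004 -0.081]
250
   192 [137  86  46] [0.54  0.159 0.04 ] [ 0.013 -0.003  0.028]
   198 [132  39  22] [0.54  0.159 0.06 ] [ 0.013 -0.003  0.008]
   204 [140  35  20] [0.54  0.159 0.076] [ 0.013 -0.003 -0.008]
   210 [196  32   0] [0.54  0.156 0.08 ] [ 0.01  -0.003 -0.012]
   216 [78 50 41] [0.54  0.155 0.091] [ 0.01  -0.002 -0.023]
   222 [61 47
[... 2343 characters left out ...]
111  99  81] [0.548 0.154 0.122] [ 0.01   0.006 -0.054]
   240 [108  97  80] [0.548 0.154 0.129] [ 0.01   0.006 -0.061]
   246 [98 88 72] [0.547 0.154 0.137] [ 0.011  0.005 -0.069]
   252 [91 81 66] [0.547 0.154 0.142] [ 0.01   0.005 -0.074]
   258 [82 73 60] [0.547 0.153 0.147] [ 0.01   0.005 -0.079]
[[0.0, -0.969, -0.245, 0.068], [1.0, 0.0, 0.0, 0.001], [-0.0, -0.245, 0.969, -0.189], [0.0, 0.0, 0.0, 1.0]]
z -0.06 296 [-0.01  -0.032 -0.06 ] [ 0.01   0.035 -0.055]
z -0.05 494 [-0.01  -0.032 -0.055] [ 0.01   0.035 -0.045]
z -0.04 390 [-0.01  -0.031 -0.045] [ 0.01   0.033 -0.035]
z -0.03 305 [-0.01  -0.031 -0.035] [ 0.01   0.032 -0.025]
z -0.02 149 [-0.01  -0.029 -0.025] [ 0.01   0.032 -0.018]
```

Depth settles it. The finger ends are at tool z ≈ −0.020, at 89 mm world, 8 mm above the head top (81 mm, correct). So the fingertips actually stand about 19 mm behind the reported TCP, not ahead of it. Laterally the key is centred. I'll open and go down 38 mm more.

Call:
apply_moves(plan=[{"tx": 0,"ty": 0,"tz": 0.005,"wx": 0,"wy": 0,"wz": 0},{"tx": 0,"ty": 0,"tz": 0.005,"wx": 0,"wy": 0,"wz": 0},{"tx": 0,"ty": 0,"tz": 0.005,"wx": 0,"wy": 0,"wz": 0},{"tx": 0,"ty": 0,"tz": 0.005,"wx": 0,"wy": 0,"wz": 0}], gripper=-0.3)

```text
clock: 4.4
position: [0.54, 0.145, 0.0731]
tcp_rot: [[0.218, 0.976, -0.0], [0.976, -0.218, -0.0], [-0.0, -0.0, -1.0]]
force: [0.6, -0.5, -0.2]
finger_gap: 0.0323
grip_force: 0.0
```

Call:
apply_moves(plan=[{"tx": 0,"ty": 0,"tz": -0.012,"wx": 0,"wy": 0,"wz": 0},{"tx": 0,"ty": 0,"tz": -0.024,"wx": 0,"wy": 0,"wz": 0},{"tx": 0,"ty": 0,"tz": -0.034,"wx": 0,"wy": 0,"wz": 0},{"tx": 0,"ty": 0,"tz": -0.042,"wx": 0,"wy": 0,"wz": 0},{"tx": 0,"ty": 0,"tz": -0.042,"wx": 0,"wy": 0,"wz": 0}])

```text
clock: 5.03
position: [0.5395, 0.1449, 0.0303]
tcp_rot: [[0.218, 0.976, -0.001], [0.976, -0.218, -0.0], [-0.001, -0.001, -1.0]]
force: [0.1, 0.8, -0.7]
finger_gap: 0.0324
grip_force: 0.0
```

Call:
apply_moves(plan=[{"tx": 0,"ty": 0,"tz": 0,"wx": 0,"wy": 0,"wz": 0},{"tx": 0,"ty": 0,"tz": 0,"wx": 0,"wy": 0,"wz": 0},{"tx": 0,"ty": 0,"tz": 0,"wx": 0,"wy": 0,"wz": 0},{"tx": 0,"ty": 0,"tz": 0,"wx": 0,"wy": 0,"wz": 0},{"tx": 0,"ty": 0,"tz": 0,"wx": 0,"wy": 0,"wz": 0}], gripper=-1)

```text
clock: 5.65
position: [0.5392, 0.1451, 0.0313]
tcp_rot: [[0.218, 0.976, -0.001], [0.976, -0.218, -0.0], [-0.0, -0.001, -1.0]]
force: [-5.5, 2.1, 5.1]
finger_gap: 0.009
grip_force: 30.0
```

Gripped on 9 mm with 30 N; the shoulder is about 8.7 mm above the reported TCP. Lifting out, then moving to just beyond the lock for a close look.

Call:
apply_moves(plan=[{"tx": 0,"ty": 0,"tz": 0.01,"wx": 0,"wy": 0,"wz": 0},{"tx": 0,"ty": 0,"tz": 0.025,"wx": 0,"wy": 0,"wz": 0},{"tx": 0,"ty": 0,"tz": 0.05,"wx": 0,"wy": 0,"wz": 0},{"tx": 0,"ty": 0,"tz": 0.1,"wx": 0,"wy": 0,"wz": 0},{"tx": 0,"ty": 0,"tz": 0.15,"wx": 0,"wy": 0,"wz": 0},{"tx": 0.003,"ty": -0.025,"tz": 0.16,"wx": 0,"wy": 0,"wz": 3},{"tx": 0.008,"ty": -0.07,"tz": 0.16,"wx": 0,"wy": 0,"wz": 7},{"tx": 0.014,"ty": -0.12,"tz": 0.16,"wx": 0,"wy": 0,"wz": 12},{"tx": 0.02,"ty": -0.17,"tz": 0.16,"wx": 0,"wy": 0,"wz": 17},{"tx": 0.026,"ty": -0.22,"tz": 0.16,"wx": 0,"wy": 0,"wz": 21},{"tx": 0.032,"ty": -0.27,"tz": 0.16,"wx": 0,"wy": 0,"wz": 24},{"tx": 0.037,"ty": -0.31,"tz": 0.16,"wx": 0,"wy": 0,"wz": 27.6}])

```text
clock: 7.15
position: [0.5781, -0.1676, 0.193]
tcp_rot: [[-0.26, 0.966, 0.003], [0.966, 0.26, -0.001], [-0.002, 0.003, -1.0]]
force: [0.3, 0.3, 0.5]
finger_gap: 0.009
grip_force: 30.0
```

Call:
apply_moves(plan=[{"tx": 0.004,"ty": -0.025,"tz": -0.01,"wx": 0,"wy": 0,"wz": 0},{"tx": 0.004,"ty": -0.025,"tz": -0.02,"wx": 0,"wy": 0,"wz": 0},{"tx": 0.004,"ty": -0.025,"tz": -0.02,"wx": 0,"wy": 0,"wz": 0},{"tx": 0.004,"ty": -0.025,"tz": -0.02,"wx": 0,"wy": 0,"wz": 0}])

```text
clock: 7.65
position: [0.5811, -0.1887, 0.1712]
tcp_rot: [[-0.26, 0.966, -0.0], [0.966, 0.26, 0.0], [0.0, -0.0, -1.0]]
force: [0.6, 0.2, 0.0]
finger_gap: 0.0088
grip_force: 30.0
```

Run:
```python
from h import *
s,im,d,c=snap('wrist'); np.savez('w3.npz',im=im,d=d); 
np.save('w3pos.npy',s['position']); np.save('w3rot.npy',s['tcp_rot'])
P=cloud(c,s,d); R=np.array(s['tcp_rot'])
print(s['clock'],np.round(s['position'],4),np.round(R,3).tolist(),s['finger_gap'],s['grip_force'],np.round(s['joint_pos'],2))
save('w3.png',cv2.resize(im[100:240,150:350],None,fx=4,fy=4,interpolation=cv2.INTER_CUBIC))
s2,im2,d2,c2=snap('top'); 
hsv=cv2.cvtColor(im,cv2.COLOR_RGB2HSV); H,S,V=[hsv[...,i].astype(int) for i in range(3)]
N,L,st,ce=cv2.connectedComponentsWithStats((((H<10)|(H>172))&(S>130)&(V>70)).astype(np.uint8))
for i in range(1,N):
    if st[i,4]>20: print(st[i].tolist(),ce[i].round(1),np.median(P[L==i],0).round(4))
```

```text
7.65 [ 0.5811 -0.1887  0.1712] [[-0.26, 0.966, -0.0], [0.966, 0.26, 0.0], [0.0, -0.0, -1.0]] 0.008825888358375061 29.99926113523543 [-0.32  0.35  1.69  0.    1.1  -0.58]
[235, 138, 42, 43, 647] [255.5 158.8] [ 0.572  -0.1507  0.1267]
[247, 211, 17, 60, 941] [255.  241.2] [ 0.5808 -0.1847  0.2205]
```

View pics/w3.png

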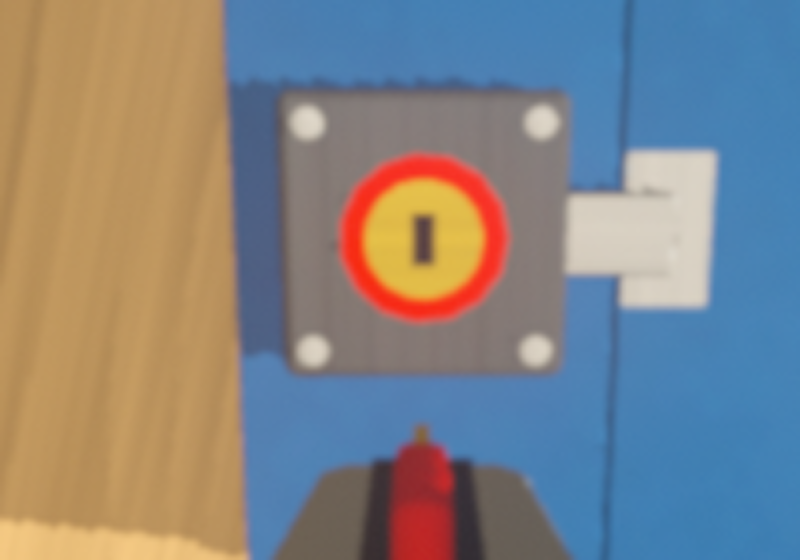

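The crop shows the lock case with the keyway slot centred at crop (424,240), full-image (255.6,159.6), aligned with the image. The bolt is to the right, and the key tip is just visible at crop (421,430), full (255,207). Next step: compute both in the tool frame.

Run:
```python
from h import *
f=np.load('w3.npz'); im=f['im'];d=f['d']; c=vision.get_calibration('wrist')
s={'position':np.load('w3pos.npy'),'tcp_rot':np.load('w3rot.npy')}; R=s['tcp_rot']
hsv=cv2.cvtColor(im,cv2.COLOR_RGB2HSV); H,S,V=[hsv[...,i].astype(int) for i in range(3)]
yel=((H>18)&(H<35)&(S>130)&(V>120)); sub=np.zeros_like(yel); sub[140:180,235:278]=1
print('brass face centroid',np.argwhere(yel&sub).mean(0)[::-1])
dark=(V<140)&sub; yy=np.indices(dark.shape); disc=(np.hypot(yy[1]-255.5,yy[0]-159)<12)
w=np.where(disc,np.clip(190-V,0,None),0)*(V<170); v,u=np.indices(w.shape)
pu,pv=(w*u).sum()/w.sum(),(w*v).sum()/w.sum(); cov=np.array([[ (w*(u-pu)**2).sum(),(w*(u-pu)*(v-pv)).sum()],[0,(w*(v-pv)**2).sum()]])/w.sum()
print('slot',pu,pv,'tilt deg',np.degrees(.5*np.arctan2(2*cov[0,1],cov[0,0]-cov[1,1])))
def tool(u,v,zt):
    T=np.array(c['tool_from_camera']); q=T[:3,:3]@[(u-c['cx'])/c['fx'],(v-c['cy'])/c['fy'],1]; return T[:3,3]+q*(zt-T[2,3])/q[2]
K=ray(c,s,pu,pv,.1275); print('keyway world',K, 'in tool',R.T@(K-s['position']))
K2=ray(c,s,255.5,158.8,.127); print('collar world',K2)
print(im[202:216,255].tolist()); print(im[208,246:266].tolist())
P=cloud(c,s,d); T=(P-s['position'])@R
for v in range(203,222,2): print(v,[T[v,u].round(4).tolist() for u in (250,255,260)])
for v in (205.5,206,206.5): print('tip front edge tool',tool(255,v,.0233))
```

```text
brass face centroid [255.44483363 159.31523643]
slot 255.28790882061446 159.47819623389495 tilt deg -89.94938808433582
keyway world [ 0.57192773 -0.15174357  0.1275    ] in tool [0.03808207 0.00078412 0.04370639]
collar world [ 0.57196936 -0.15118386  0.127     ]
[[83, 129, 179], [82, 128, 179], [85, 127, 175], [97, 120, 157], [115, 110, 122], [125, 103, 82], [128, 101, 65], [129, 97, 61], [133, 83, 56], [139, 63, 51], [145, 48, 48], [146, 45, 48], [147, 44, 48], [146, 44, 47]]
[[80, 127, 177], [80, 128, 177], [80, 127, 177], [81, 128, 178], [79, 127, 178], [84, 127, 176], [93, 121, 162], [112, 113, 131], [123, 103, 85], [128, 101, 65], [124, 104, 95], [110, 114, 141], [90, 123, 170], [81, 128, 179], [79, 128, 180], [79, 128, 179], [80, 128, 179], [80, 128, 179], [79, 128, 179], [79, 128, 179]]
203 [[-0.0071, -0.0044, 0.0623], [-0.0068, 0.0005, 0.0614], [-0.007, 0.0054, 0.0622]]
205 [[-0.0088, -0.0044, 0.0614], [-0.0091, 0.0005, 0.0621], [-0.0086, 0.0054, 0.0605]]
207 [[-0.0109, -0.0044, 0.0615], [0.0037, 0.0005, 0.015], [-0.011, 0.0055, 0.0616]]
209 [[-0.0133, -0.0044, 0.0625], [0.0035, 0.0006, 0.0104], [-0.0131, 0.0055, 0.0618]]
211 [[0.0088, -0.003, -0.0105], [0.0135, 0.0006, -0.0249], [0.0094, 0.004, -0.0124]]
213 [[0.0124, -0.0027, -0.0255], [0.0133, 0.0006, -0.0284], [0.0126, 0.0038, -0.0262]]
215 [[0.0124, -0.0026, -0.0295], [0.0136, 0.0006, -0.0329], [0.0126, 0.0037, -0.0301]]
217 [[0.0126, -0.0025, -0.0339], [0.0135, 0.0006, -0.0362], [0.0126, 0.0036, -0.0339]]
219 [[0.0124, -0.0025, -0.0369], [0.0134, 0.0006, -0.0395], [0.0125, 0.0036, -0.0372]]
221 [[0.0125, -0.0024, -0.0406], [0.0135, 0.0006, -0.0431], [0.0125, 0.0035, -0.0406]]
tip front edge tool [0.00238274 0.00054736 0.0233    ]
tip front edge tool [0.00194789 0.00054747 0.0233    ]
tip front edge tool [0.00151262 0.00054758 0.0233    ]
```

The key centre is at tool (−1.5, 0.5) mm (head, blade and tip agree) and the keyway at tool (38.1, 0.8) mm. The shift in world is therefore about (−10.1, +38.3) mm, and the orientation is already right. Move over, then ease down to 5 mm in.

Call:
apply_moves(plan=[{"tx": -0.005,"ty": 0.019,"tz": 0,"wx": 0,"wy": 0,"wz": 0},{"tx": -0.0101,"ty": 0.0383,"tz": 0,"wx": 0,"wy": 0,"wz": 0},{"tx": -0.0101,"ty": 0.0383,"tz": 0,"wx": 0,"wy": 0,"wz": 0},{"tx": -0.0101,"ty": 0.0383,"tz": -0.01,"wx": 0,"wy": 0,"wz": 0},{"tx": -0.0101,"ty": 0.0383,"tz": -0.019,"wx": 0,"wy": 0,"wz": 0},{"tx": -0.0101,"ty": 0.0383,"tz": -0.021,"wx": 0,"wy": 0,"wz": 0},{"tx": -0.0101,"ty": 0.0383,"tz": -0.023,"wx": 0,"wy": 0,"wz": 0},{"tx": -0.0101,"ty": 0.0383,"tz": -0.0255,"wx": 0,"wy": 0,"wz": 0},{"tx": -0.0101,"ty": 0.0383,"tz": -0.0255,"wx": 0,"wy": 0,"wz": 0}])

```text
clock: 8.88
position: [0.5708, -0.1514, 0.1455]
tcp_rot: [[-0.258, 0.966, -0.0], [0.966, 0.258, 0.001], [0.001, -0.0, -1.0]]
force: [0.5, 1.2, -1.7]
finger_gap: 0.0087
grip_force: 30.0
```

Run:
```python
from h import *
s,im,d,c=snap('wrist'); save('w4.png',cv2.resize(im[100:240,150:350],None,fx=4,fy=4,interpolation=cv2.INTER_CUBIC))
```

```text
(no output)
```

View pics/w4.png

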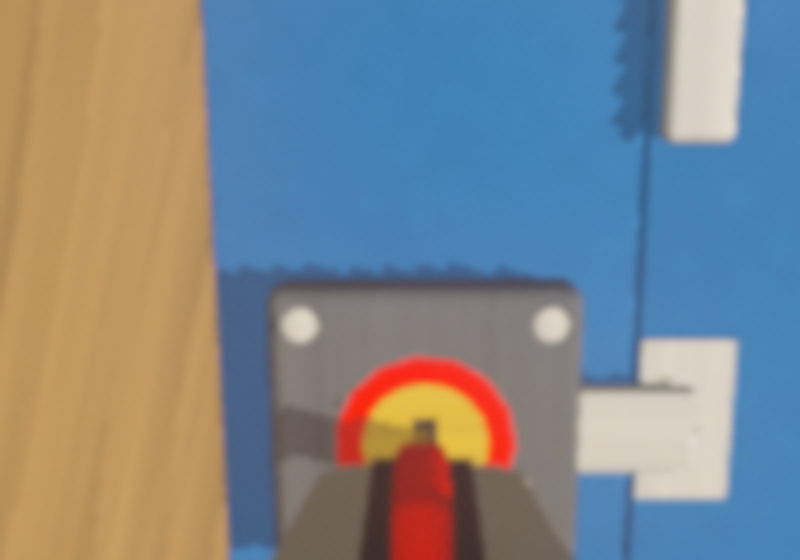

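The slot's front end at crop (425,425) lies directly ahead of the key head, the tip is 5 mm in and the force is about zero, so the key is in the slot. Easing on to 12 mm.

Call:
apply_moves(plan=[{"tx": 0,"ty": 0,"tz": -0.002,"wx": 0,"wy": 0,"wz": 0},{"tx": 0,"ty": 0,"tz": -0.004,"wx": 0,"wy": 0,"wz": 0},{"tx": 0,"ty": 0,"tz": -0.006,"wx": 0,"wy": 0,"wz": 0},{"tx": 0,"ty": 0,"tz": -0.006,"wx": 0,"wy": 0,"wz": 0}])

```text
clock: 9.43
position: [0.5708, -0.1514, 0.1394]
tcp_rot: [[-0.259, 0.966, -0.0], [0.966, 0.259, 0.0], [0.001, -0.0, -1.0]]
force: [-0.8, 4.5, -0.5]
finger_gap: 0.0089
grip_force: 30.0
```

Call:
apply_moves(plan=[{"tx": 0,"ty": 0,"tz": -0.001,"wx": 0,"wy": 0,"wz": 0},{"tx": 0,"ty": 0,"tz": -0.002,"wx": 0,"wy": 0,"wz": 0},{"tx": 0,"ty": 0,"tz": -0.002,"wx": 0,"wy": 0,"wz": 0}])

```text
clock: 9.8
position: [0.5709, -0.1514, 0.1377]
tcp_rot: [[-0.259, 0.966, -0.0], [0.966, 0.259, 0.0], [0.0, -0.0, -1.0]]
force: [-0.6, 4.8, 2.2]
finger_gap: 0.009
grip_force: 30.0
```

At the pin stop, 13 mm in. The 4.8 N side force in +y means a small misalignment, so I'll shift +0.5 mm, then press gently and rock clockwise.

Call:
apply_moves(plan=[{"tx": -0.0001,"ty": 0.0005,"tz": -0.0005,"wx": 0,"wy": 0,"wz": 0},{"tx": -0.0001,"ty": 0.0005,"tz": -0.001,"wx": 0,"wy": 0,"wz": 0},{"tx": -0.0001,"ty": 0.0005,"tz": -0.001,"wx": 0,"wy": 0,"wz": 0}])

```text
clock: 10.18
position: [0.571, -0.1513, 0.1372]
tcp_rot: [[-0.259, 0.966, 0.0], [0.966, 0.259, -0.0], [-0.0, 0.0, -1.0]]
force: [-3.1, 2.8, 7.6]
finger_gap: 0.0089
grip_force: 30.0
```

Call:
apply_moves(plan=[{"tx": 0,"ty": 0,"tz": 0,"wx": 0,"wy": 0,"wz": -5},{"tx": 0,"ty": 0,"tz": 0,"wx": 0,"wy": 0,"wz": -10},{"tx": 0,"ty": 0,"tz": 0,"wx": 0,"wy": 0,"wz": -14},{"tx": 0,"ty": 0,"tz": 0,"wx": 0,"wy": 0,"wz": -18},{"tx": 0,"ty": 0,"tz": 0,"wx": 0,"wy": 0,"wz": -18}])

```text
clock: 10.8
position: [0.5715, -0.1512, 0.1371]
tcp_rot: [[0.052, 0.999, 0.001], [0.999, -0.052, -0.0], [-0.0, 0.001, -1.0]]
force: [1.2, 4.8, 4.6]
finger_gap: 0.0087
grip_force: 30.0
```

Call:
apply_moves(plan=[{"tx": 0.0005,"ty": 0.0003,"tz": -0.0002,"wx": 0,"wy": 0,"wz": -2},{"tx": 0.0005,"ty": 0.0003,"tz": -0.0004,"wx": 0,"wy": 0,"wz": -4},{"tx": 0.0005,"ty": 0.0003,"tz": -0.0006,"wx": 0,"wy": 0,"wz": -6},{"tx": 0.0005,"ty": 0.0003,"tz": -0.0006,"wx": 0,"wy": 0,"wz": -6}])

```text
clock: 11.3
position: [0.5716, -0.151, 0.1361]
tcp_rot: [[0.157, 0.988, 0.0], [0.988, -0.157, -0.0], [-0.0, 0.001, -1.0]]
force: [-0.2, 3.0, 4.1]
finger_gap: 0.0088
grip_force: 30.0
```

```bash
python3 -c "
from h import *
s=readout.observe(); print(np.round(s['position'],4),np.round(s['force'],1),np.round(s['moment'],3))"
```

```text
[ 0.5716 -0.151   0.1361] [-0.2  3.   4.1] [ 0.476 -0.191  0.053]
```

It is starting to slip (1 mm for 0.6 mm commanded), so continue down at this angle.

Call:
apply_moves(plan=[{"tx": 0,"ty": 0.0002,"tz": -0.001,"wx": 0,"wy": 0,"wz": 0},{"tx": 0,"ty": 0.0002,"tz": -0.002,"wx": 0,"wy": 0,"wz": 0},{"tx": 0,"ty": 0.0002,"tz": -0.002,"wx": 0,"wy": 0,"wz": 0}])

```text
clock: 11.68
position: [0.5715, -0.1509, 0.1339]
tcp_rot: [[0.156, 0.988, 0.0], [0.988, -0.156, -0.0], [-0.0, 0.0, -1.0]]
force: [2.1, 1.0, 1.0]
finger_gap: 0.0086
grip_force: 30.0
```

Call:
apply_moves(plan=[{"tx": 0,"ty": 0,"tz": -0.001,"wx": 0,"wy": 0,"wz": 0},{"tx": 0,"ty": 0,"tz": -0.002,"wx": 0,"wy": 0,"wz": 0},{"tx": 0,"ty": 0,"tz": -0.003,"wx": 0,"wy": 0,"wz": 0},{"tx": 0,"ty": 0,"tz": -0.004,"wx": 0,"wy": 0,"wz": 0},{"tx": 0,"ty": 0,"tz": -0.0048,"wx": 0,"wy": 0,"wz": 0},{"tx": 0,"ty": 0,"tz": -0.0048,"wx": 0,"wy": 0,"wz": 0}])

```text
clock: 12.42
position: [0.5715, -0.1507, 0.1292]
tcp_rot: [[0.157, 0.988, 0.0], [0.988, -0.157, -0.0], [-0.0, 0.0, -1.0]]
force: [3.2, -1.1, 1.2]
finger_gap: 0.0083
grip_force: 30.0
```

Call:
apply_moves(plan=[{"tx": 0,"ty": 0,"tz": -0.0006,"wx": 0,"wy": 0,"wz": 0},{"tx": 0,"ty": 0,"tz": -0.0006,"wx": 0,"wy": 0,"wz": 0}])

```text
clock: 12.68
position: [0.5715, -0.1508, 0.1287]
tcp_rot: [[0.157, 0.988, 0.0], [0.988, -0.157, -0.0], [-0.0, 0.0, -1.0]]
force: [2.3, -0.9, 2.2]
finger_gap: 0.0088
grip_force: 30.0
```

22 mm in. Now rocking anticlockwise (+48° from here) with a light push.

Call:
apply_moves(plan=[{"tx": -0.0001,"ty": 0,"tz": -0.0002,"wx": 0,"wy": 0,"wz": 8},{"tx": -0.0003,"ty": 0,"tz": -0.0004,"wx": 0,"wy": 0,"wz": 16},{"tx": -0.0006,"ty": -0.0001,"tz": -0.0006,"wx": 0,"wy": 0,"wz": 24},{"tx": -0.0008,"ty": -0.0002,"tz": -0.0008,"wx": 0,"wy": 0,"wz": 32},{"tx": -0.001,"ty": -0.0003,"tz": -0.0008,"wx": 0,"wy": 0,"wz": 39},{"tx": -0.0012,"ty": -0.0003,"tz": -0.0008,"wx": 0,"wy": 0,"wz": 44},{"tx": -0.0012,"ty": -0.0003,"tz": -0.0008,"wx": 0,"wy": 0,"wz": 44}])

```text
clock: 13.55
position: [0.5706, -0.1506, 0.1281]
tcp_rot: [[-0.573, 0.82, 0.001], [0.82, 0.573, 0.0], [-0.0, 0.001, -1.0]]
force: [3.3, 2.9, 2.9]
finger_gap: 0.0087
grip_force: 30.0
```

Call:
apply_moves(plan=[{"tx": 0,"ty": 0,"tz": -0.0004,"wx": 0,"wy": 0,"wz": 2},{"tx": 0,"ty": 0,"tz": -0.0008,"wx": 0,"wy": 0,"wz": 4},{"tx": 0,"ty": 0,"tz": -0.0008,"wx": 0,"wy": 0,"wz": 4}])

```text
clock: 13.92
position: [0.5705, -0.1508, 0.1271]
tcp_rot: [[-0.63, 0.777, 0.001], [0.777, 0.63, 0.0], [-0.0, 0.001, -1.0]]
force: [5.0, 1.8, 3.6]
finger_gap: 0.0088
grip_force: 30.0
```

Call:
apply_moves(plan=[{"tx": 0.0003,"ty": 0.0001,"tz": -0.001,"wx": 0,"wy": 0,"wz": 0},{"tx": 0.0003,"ty": 0.0001,"tz": -0.002,"wx": 0,"wy": 0,"wz": 0},{"tx": 0.0003,"ty": 0.0001,"tz": -0.003,"wx": 0,"wy": 0,"wz": 0},{"tx": 0.0003,"ty": 0.0001,"tz": -0.003,"wx": 0,"wy": 0,"wz": 0}])

```text
clock: 14.42
position: [0.5705, -0.1507, 0.1239]
tcp_rot: [[-0.629, 0.777, 0.0], [0.777, 0.629, 0.0], [0.0, 0.0, -1.0]]
force: [4.1, 2.3, 2.0]
finger_gap: 0.0091
grip_force: 30.0
```

Call:
apply_moves(plan=[{"tx": 0,"ty": 0,"tz": -0.001,"wx": 0,"wy": 0,"wz": 0},{"tx": 0,"ty": 0,"tz": -0.002,"wx": 0,"wy": 0,"wz": 0},{"tx": 0,"ty": 0,"tz": -0.003,"wx": 0,"wy": 0,"wz": 0},{"tx": 0,"ty": 0,"tz": -0.003,"wx": 0,"wy": 0,"wz": 0}])

```text
clock: 14.92
position: [0.5705, -0.1508, 0.121]
tcp_rot: [[-0.629, 0.777, 0.0], [0.777, 0.629, 0.0], [0.0, 0.0, -1.0]]
force: [4.8, 2.6, 2.2]
finger_gap: 0.0091
grip_force: 30.0
```

Call:
apply_moves(plan=[{"tx": 0,"ty": 0,"tz": -0.001,"wx": 0,"wy": 0,"wz": 0},{"tx": 0,"ty": 0,"tz": -0.002,"wx": 0,"wy": 0,"wz": 0},{"tx": 0,"ty": 0,"tz": -0.0025,"wx": 0,"wy": 0,"wz": 0},{"tx": 0,"ty": 0,"tz": -0.0025,"wx": 0,"wy": 0,"wz": 0}])

```text
clock: 15.42
position: [0.5706, -0.1508, 0.1188]
tcp_rot: [[-0.629, 0.777, 0.0], [0.777, 0.629, 0.0], [-0.0, 0.0, -1.0]]
force: [3.7, 2.8, 4.8]
finger_gap: 0.0089
grip_force: 30.0
```

Call:
apply_moves(plan=[{"tx": 0.0002,"ty": 0,"tz": -0.0003,"wx": 0,"wy": 0,"wz": -8},{"tx": 0.0004,"ty": 0.0001,"tz": -0.0006,"wx": 0,"wy": 0,"wz": -16},{"tx": 0.0006,"ty": 0.0001,"tz": -0.0009,"wx": 0,"wy": 0,"wz": -24},{"tx": 0.0006,"ty": 0.0001,"tz": -0.0009,"wx": 0,"wy": 0,"wz": -24}])

```text
clock: 15.92
position: [0.5709, -0.1506, 0.1186]
tcp_rot: [[-0.257, 0.966, -0.0], [0.966, 0.257, 0.0], [0.0, -0.0, -1.0]]
force: [-0.3, 4.2, 13.7]
finger_gap: 0.0089
grip_force: 30.0
```

The shoulder is home (z stopped at the expected 118.7 mm, with 13.7 N push and the key straight). Now turning 99° clockwise, correcting for the 1.5 mm grip offset.

Call:
apply_moves(plan=[{"tx": 0.0002,"ty": 0,"tz": 0.0002,"wx": 0,"wy": 0,"wz": -9},{"tx": 0.0004,"ty": 0,"tz": 0.0003,"wx": 0,"wy": 0,"wz": -18},{"tx": 0.0007,"ty": 0,"tz": 0.0003,"wx": 0,"wy": 0,"wz": -27},{"tx": 0.0009,"ty": -0.0001,"tz": 0.0003,"wx": 0,"wy": 0,"wz": -36},{"tx": 0.0011,"ty": -0.0002,"tz": 0.0003,"wx": 0,"wy": 0,"wz": -45},{"tx": 0.0013,"ty": -0.0003,"tz": 0.0003,"wx": 0,"wy": 0,"wz": -54},{"tx": 0.0015,"ty": -0.0004,"tz": 0.0003,"wx": 0,"wy": 0,"wz": -63},{"tx": 0.0016,"ty": -0.0006,"tz": 0.0003,"wx": 0,"wy": 0,"wz": -72},{"tx": 0.0018,"ty": -0.0008,"tz": 0.0003,"wx": 0,"wy": 0,"wz": -81},{"tx": 0.0019,"ty": -0.0011,"tz": 0.0003,"wx": 0,"wy": 0,"wz": -90},{"tx": 0.0019,"ty": -0.0013,"tz": 0.0003,"wx": 0,"wy": 0,"wz": -98},{"tx": 0.0019,"ty": -0.0013,"tz": 0.0003,"wx": 0,"wy": 0,"wz": -98}])

```text
clock: 17.42
position: [0.5719, -0.1515, 0.1186]
tcp_rot: [[0.993, 0.12, -0.002], [0.12, -0.993, 0.001], [-0.002, -0.001, -1.0]]
force: [-1.3, 5.4, 13.9]
finger_gap: 0.009
grip_force: 30.0
```

Run:
```python
from h import *
s,im,d,c=snap('wrist'); s2,im2,d2,c2=snap('side')
print(np.round(s['position'],4),np.round(s['force'],1),np.round(s['moment'],3),np.round(s['joint_pos'],2))
a=cv2.resize(im[100:260,170:340],(400,376)); b=cv2.resize(im2[110:204,240:340],(400,376),interpolation=cv2.INTER_CUBIC)
save('f.png',np.hstack([a,b]))
```

```text
[ 0.5719 -0.1515  0.1186] [-1.3  5.4 13.9] [1.12  0.408 0.012] [-0.26  0.39  1.77  0.    0.98  1.19]
```

View pics/f.png

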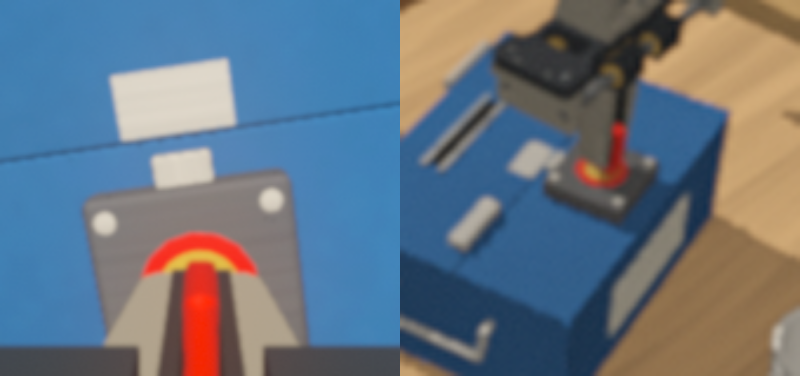

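The wrist view shows the bolt end at (182,152), drawn back below the lid seam (y≈138). The side view shows the key gripped and seated in the lock. Holding for over a second.

Call:
apply_moves(plan=[{"tx": 0,"ty": 0,"tz": 0,"wx": 0,"wy": 0,"wz": 0},{"tx": 0,"ty": 0,"tz": 0,"wx": 0,"wy": 0,"wz": 0},{"tx": 0,"ty": 0,"tz": 0,"wx": 0,"wy": 0,"wz": 0},{"tx": 0,"ty": 0,"tz": 0,"wx": 0,"wy": 0,"wz": 0},{"tx": 0,"ty": 0,"tz": 0,"wx": 0,"wy": 0,"wz": 0},{"tx": 0,"ty": 0,"tz": 0,"wx": 0,"wy": 0,"wz": 0},{"tx": 0,"ty": 0,"tz": 0,"wx": 0,"wy": 0,"wz": 0},{"tx": 0,"ty": 0,"tz": 0,"wx": 0,"wy": 0,"wz": 0},{"tx": 0,"ty": 0,"tz": 0,"wx": 0,"wy": 0,"wz": 0},{"tx": 0,"ty": 0,"tz": 0,"wx": 0,"wy": 0,"wz": 0},{"tx": 0,"ty": 0,"tz": 0,"wx": 0,"wy": 0,"wz": 0}])

```text
clock: 18.9
position: [0.572, -0.1515, 0.1186]
tcp_rot: [[0.993, 0.122, -0.002], [0.122, -0.993, 0.001], [-0.002, -0.001, -1.0]]
force: [-0.6, 4.8, 13.9]
finger_gap: 0.0089
grip_force: 30.0
```

```bash
python3 -c "
from bench import job
print(job.finish_job())"
```

```text
the job is handed in; nothing more can be done
None
```

The red key is fully home in the donation-box lock, turned about a quarter clockwise with the bolt drawn clear of the lid, and still gripped at 30 N; the job was handed in at about 19 s, and no verdict was shown.

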